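# Load the duplicate samples into the spectrometer tray

## Robot

A 6-joint arm with a two-finger parallel gripper is mounted at the origin on the work surface. World frame = base frame: x ahead of the robot, y to its left, z up, the work surface at z = 0. Lengths are in m, angles in degrees, forces in N, time in s.
With the tool pointing down it reaches from about 0.25 to 0.725 m from the base axis. Payload 9.7 kg.
Tool frame: the origin (TCP) lies between the finger pads; the fingertips stand 25 mm ahead of it and the grasp point (between the pads) lies 6 mm ahead of it; z points along the fingers, y is the line along which they close (so a half turn about z gives the same grasp; the last joint's range is limited). The gripper opens to 85 mm and grips with 20 to 120 N. Pads are 22 mm wide; open, the fingers measure 114 mm over their backs; the gripper's body (76 mm by 85 mm) begins 54 mm behind the grasp point. The pads swing forward as they close: fully open they stand 13 mm farther back than shut.
Start: joints at [66.979, 4.979, 10.078, 95.1, 0, 90], TCP at [0.215, 0.506, 0.256] pointing down, gripper open.
Joint ranges: [-179.16, 179.16], [-48.56, 103.87], [-65.8, 70.77], [-126.05, 130.52], [-82.76, 87.17], [-180, 180]. Speed limits (degrees/s): [127.2, 127.2, 147.25, 180, 180, 180].

## Interface

Orientations are given as [roll, pitch, yaw] about the fixed x, y, z axes, in that order (R = Rz(yaw) Ry(pitch) Rx(roll)).
In Python, from workcell import bot gives the robot as it stands.
- The arm moves only by the shell command python3 drive.py [FORCE], which reads ROWS from standard input. ROWS is 1 to 5 rows, parted by a bar, with the numbers parted by spaces; each row has 5 numbers: dx, dy, dz in shares of 20 cm (1.0 is 20 cm), then a turn about the tool's z in a scale on which 1.0 is 120 degrees, then the finger opening in m; each row is the pose to reach, as a shift and turn from the pose commanded when the command began, along the tool's axes at that moment; what a row does not reach only later rows make up. A row lasts 1/12 s, in which the tool goes at most 0.0417 m and 7.16 degrees, less where a joint would pass 70% of its speed; a pose out of reach is approached as far as the arm can. The fingers move at their own pace and stop on an object; FORCE is the grip in N (left out, the last holds). Time passes only in rows, so rows that do not move let the fingers close. It prints the time, the measured TCP pose, the force, the opening and the grip force at its end. A shift or turn number past 1, either way, is cut back to 1. Input that does not fit is refused with a message, and nothing moves.
- bot.get_obs(): the state, without advancing time (a new reading comes with each control period).
- bot.camera(name): name is "scene" or "top" or "wrist"; returns the picture (420x560x3 uint8, blue, green, red); there is no depth.
- bot.camera_info(name): a dict with "mtx" (3x3 intrinsics, pixels), "k1" (the pictures are not rectified: a ray, as slopes to the right and down, at radius r is drawn at 1 + k1 r^2 times it, then the intrinsics apply), "extrinsics" (4x4, takes a point from camera to world coordinates). Camera axes: x right, y down, z forward; pixel columns grow to the right and rows downward; lengths in m; the calibration is good to about 2 mm. A picture is of the moment at which its call begins: read the wrist's pose just before it. camera_info takes no time and is no camera call; for the wrist camera it gives the pose at the moment of the call.
- bot.job_done(): hands the job in; it is judged then, once.
The state is a dict: "time": time; "q": joint angles; "qd": joint speeds; "joint_efforts": joint torques, N m; "ee_pos": TCP position; "tcp_rot": TCP orientation; "wrist_force": force on the tool from outside, world axes, zero at the start; "torque": the same for the moment, N m; "opening": finger opening in m; "grasp_force": force on a finger pad.
Only numpy, scipy, OpenCV 4.12 (cv2) and the standard library are available. Lean on these libraries where they do the work, as an engineer would, in place of code of your own. Each camera call takes 0.05 s, during which the arm holds its last target. There are 200 camera calls.

## Task

The far row of the spectrometer's aluminium loading tray holds the first preparations, and the grey rack in front of it holds their duplicates (white dot on the lid) in no particular order. Move the duplicates one by one into the near row of the tray in the same order as the far row, each standing upright in the bay directly in front of the first preparation with its lid colour; keep them upright and set them down gently, do not drop them. Black already has its duplicate in the tray, so leave the black spare where it is in the rack, and do not disturb the cups already in the tray.

Things in the scene. Friction and masses are not known exactly. Their poses are not given: they have to be found in the camera images.
- dup_red: Duplicate to be moved: white sample cup, red lid with a round white dot (15 mm). Body 33 mm, lid 35 mm in diameter, 40 mm high in all (lid: top 10 mm), about 45 g. Origin: centre of its underside, on the rack floor; z up; x, y arbitrary. Starts in the grey rack near the robot (see spare_black). Lids are about 19 mm apart along the row; across the row fingers have free room.
- dup_yellow: Duplicate to be moved: white sample cup, yellow lid with a round white dot (15 mm). Body 33 mm, lid 35 mm in diameter, 40 mm high in all (lid: top 10 mm), about 45 g. Origin: centre of its underside, on the rack floor; z up; x, y arbitrary. Starts in the grey rack near the robot (see spare_black). Lids are about 19 mm apart along the row; across the row fingers have free room.
- dup_green: Duplicate to be moved: white sample cup, green lid with a round white dot (15 mm). Body 33 mm, lid 35 mm in diameter, 40 mm high in all (lid: top 10 mm), about 45 g. Origin: centre of its underside, on the rack floor; z up; x, y arbitrary. Starts in the grey rack near the robot (see spare_black). Lids are about 19 mm apart along the row; across the row fingers have free room.
- dup_blue: Duplicate to be moved: white sample cup, blue lid with a round white dot (15 mm). Body 33 mm, lid 35 mm in diameter, 40 mm high in all (lid: top 10 mm), about 45 g. Origin: centre of its underside, on the rack floor; z up; x, y arbitrary. Starts in the grey rack near the robot (see spare_black). Lids are about 19 mm apart along the row; across the row fingers have free room.
- first_red: First preparation, stays: same cup, plain red lid, no dot, in the far row of the aluminium tray (see loaded_black), beyond the rack. Origin: centre of its underside, on the tray floor; x points away from the robot across the tray, y left along the row. Target of dup_red: the middle of the near-row bay in front of it, at (-0.080, 0, 0) in its frame.
- first_yellow: First preparation, stays: same cup, plain yellow lid, no dot, in the far row of the aluminium tray (see loaded_black), beyond the rack. Origin: centre of its underside, on the tray floor; x points away from the robot across the tray, y left along the row. Target of dup_yellow: the middle of the near-row bay in front of it, at (-0.080, 0, 0) in its frame.
- first_green: First preparation, stays: same cup, plain green lid, no dot, in the far row of the aluminium tray (see loaded_black), beyond the rack. Origin: centre of its underside, on the tray floor; x points away from the robot across the tray, y left along the row. Target of dup_green: the middle of the near-row bay in front of it, at (-0.080, 0, 0) in its frame.
- first_blue: First preparation, stays: same cup, plain blue lid, no dot, in the far row of the aluminium tray (see loaded_black), beyond the rack. Origin: centre of its underside, on the tray floor; x points away from the robot across the tray, y left along the row. Target of dup_blue: the middle of the near-row bay in front of it, at (-0.080, 0, 0) in its frame.
- loaded_black: Black duplicate already loaded, stays: same cup, black lid with white dot, origin under its centre, in the near row before the plain black first preparation (not listed, fixed). Tray: two rows of five bays, 54 mm apart along the row, rows 80 mm apart; each bay 51 mm along and 60 mm across the row; floor 4 mm, walls 12 mm above the table.
- spare_black: Spare black duplicate, stays in its rack bay: same cup, black lid with white dot, origin under its centre. Rack: one straight row of five bays 54 mm apart, each 51 mm along and 60 mm across the row; floor 4 mm, walls 12 mm above the table; the duplicates and this spare fill it in any order, up to about 6 mm off the bay middles.

How it is judged:
By the outcome, as a careful person would: the job done as asked, in the order asked, and still so for the second after the job is handed in, with the robot touching nothing.
It also fails if it takes over 88 s, if anything falls off the work surface, if the arm or the gripper's body presses on something with over 40 N, if the wrist force passes 120 N, or if a joint passes its speed limit or range.

## Working session

There is one attempt and no reset: what is moved stays moved. The work goes in short steps, Python scripts to look and compute and a shell command to move; the robot and the scene stay as the last step left them, time stands still between calls to the robot, and variables do not carry over. Pictures are saved under pics/ and viewed, at most 14 in all, crops included, and the job is handed in when it is done.

```bash
ls; mkdir -p pics
python3 - <<'E'
from workcell import bot
import cv2,numpy as np
o=bot.get_obs();print(o['time'],o['ee_pos'],o['tcp_rot'],o['opening'])
for n in ("top","scene"):
    cv2.imwrite(f"pics/{n}0.png",bot.camera(n))
    i=bot.camera_info(n);print(n,np.round(i['mtx'],1).tolist(),i['k1'],np.round(i['extrinsics'],3).tolist())
E
```

```text
drive.py
pics
workcell.py
0.0 [0.21502036 0.50600173 0.25556985] [-1.79921439e+02 -3.26844934e-04  1.56977832e+02] 0.0850459664428523
top [[533.0, 0.0, 270.4], [0.0, 533.0, 208.7], [0.0, 0.0, 1.0]] -0.020303102636453393 [[0.024, -0.991, 0.13, 0.504], [-0.999, -0.027, -0.019, 0.034], [0.022, -0.129, -0.991, 0.902], [0.0, 0.0, 0.0, 1.0]]
scene [[414.8, 0.0, 277.3], [0.0, 414.8, 212.3], [0.0, 0.0, 1.0]] -0.005193665057012558 [[-0.347, 0.788, -0.509, 1.049], [0.938, 0.299, -0.176, 0.155], [0.014, -0.539, -0.842, 0.776], [0.0, 0.0, 0.0, 1.0]]
```

View pics/top0.png

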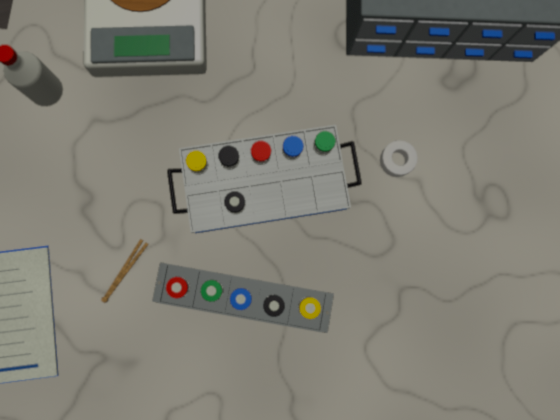

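```bash
cat > h.py <<'E'
from workcell import bot
import cv2,numpy as np
def ray(cam,uv,z):
    i=bot.camera_info(cam);E=np.array(i['extrinsics'])
    d=np.array(cv2.undistortPoints(np.array([[uv]],float),np.array(i['mtx']),np.array([i['k1'],0,0,0.])))[0,0]
    r=E[:3,:3]@[d[0],d[1],1];return E[:3,3]+r*(z-E[2,3])/r[2]
R={'red':((170,8),120),'yellow':((20,38),120),'green':((42,85),100),'blue':((95,128),100)}
def lids(img,black=True,amin=120):
    h=cv2.cvtColor(img,cv2.COLOR_BGR2HSV);out=[]
    for n in list(R)+['black']:
        if n=='black': m=(h[...,2]<60)
        else:
            (a,b),s=R[n];H=h[...,0];m=((H>=a)|(H<=b) if a>b else (H>=a)&(H<=b))&(h[...,1]>s)&(h[...,2]>50)
        m=m.astype(np.uint8)*255
        for c in cv2.findContours(m,cv2.RETR_EXTERNAL,cv2.CHAIN_APPROX_NONE)[0]:
            A=cv2.contourArea(c)
            if A>amin:
                hull=cv2.convexHull(c);M=cv2.moments(hull)
                u,v=M['m10']/M['m00'],M['m01']/M['m00']
                out.append((n,round(u,1),round(v,1),A,h[int(v),int(u),1]<60 and h[int(v),int(u),2]>120))
    return out
E
python3 - <<'E'
from h import *
im=cv2.imread('pics/top0.png')
for l in lids(im):print(*l,np.round(ray('top',l[1:3],.044),4))
E
```

```text
red 176.4 287.1 343.5 True [0.4871 0.1644 0.044 ]
red 260.5 150.9 300.0 False [0.7122 0.0368 0.044 ]
red 7.1 54.9 211.5 False [0.8651 0.4667 0.044 ]
yellow 309.6 307.7 355.5 True [ 0.4598 -0.048   0.044 ]
yellow 195.8 160.8 314.0 False [0.6925 0.1423 0.044 ]
green 210.9 290.4 327.0 True [0.4832 0.1095 0.044 ]
green 324.5 141.2 286.0 False [ 0.7318 -0.0687  0.044 ]
green 141.5 45.1 998.0 False [0.8891 0.2424 0.044 ]
blue 240.4 298.6 349.5 True [0.4715 0.0622 0.044 ]
blue 292.5 145.9 305.5 False [ 0.7222 -0.0158  0.044 ]
blue 522.8 53.8 135.5 False [ 0.8967 -0.4088  0.044 ]
blue 474.0 52.0 137.0 False [ 0.8966 -0.3238  0.044 ]
blue 424.9 50.1 137.0 False [ 0.8968 -0.2389  0.044 ]
blue 375.4 48.2 138.0 False [ 0.897  -0.1539  0.044 ]
blue 544.6 35.4 156.0 False [ 0.9318 -0.4488  0.044 ]
blue 492.0 33.3 159.5 False [ 0.9318 -0.3563  0.044 ]
blue 439.0 31.3 158.5 False [ 0.9318 -0.2639  0.044 ]
blue 385.6 29.4 167.5 False [ 0.9316 -0.1716  0.044 ]
black 273.4 305.3 324.0 True [0.4622 0.0096 0.044 ]
black 234.2 201.9 284.5 True [0.6262 0.0772 0.044 ]
black 176.6 190.7 154.5 True [0.6421 0.1713 0.044 ]
black 228.3 156.3 287.0 False [0.7016 0.0894 0.044 ]
black 350.6 163.9 146.5 True [ 0.6947 -0.1122  0.044 ]
black 47.6 89.3 273.0 False [0.807  0.3938 0.044 ]
black 443.0 33.2 7648.0 False [ 0.9286 -0.2708  0.044 ]
black 4.4 11.8 214.5 False [0.9419 0.4786 0.044 ]
```

The top view shows the far tray row, left to right, as yellow, black, red, blue and green, at v≈141–161. Loaded black is at (234,202). The rack, left to right, holds red, green, blue, black and yellow, at v≈287–308.

```bash
cat >> h.py <<'E'
def dot(img,l):
    # centre of the bright dot in the hull of lid l
    g=img.min(axis=2);u,v=int(l[1]),int(l[2]);r=9
    p=g[v-r:v+r+1,u-r:u+r+1];_,m=cv2.threshold(p,0,255,cv2.THRESH_OTSU)
    n,lab,st,ce=cv2.connectedComponentsWithStats(m)
    k=lab[r,r];return (u-r+ce[k][0],v-r+ce[k][1]),int(st[k][4])
def go(x,y,z,yaw):
    from scipy.spatial.transform import Rotation as S
    o=bot.get_obs();A=S.from_euler('xyz',o['tcp_rot'],degrees=True).as_matrix()
    d=A.T@(np.array([x,y,z])-o['ee_pos']);t=(o['tcp_rot'][2]-yaw+90)%180-90
    print('t %.2f'%o['time'],'shift',np.round(d,4),'turn %.2f'%t,'open %.3f'%o['opening'])
E
python3 - <<'E'
from h import *
im=cv2.imread('pics/top0.png');sc=cv2.imread('pics/scene0.png')
L=[l for l in lids(im)]
P={}
for l in L:
    p=ray('top',l[1:3],.044)
    if .4<p[0]<.75 and -.1<p[1]<.17 and l[3]>200:
        d=l[4]
        if d:
            uv,a=dot(im,l);q=ray('top',uv,.044);print('dup',l[0],a,np.round(q,4))
        else: q=ray('top',l[1:3],.0435);P[l[0]]=q[:2]
f=np.array([P[k] for k in('green','blue','red','black','yellow')]);k=np.arange(5)
c=np.polyfit(k,f,1);s=c[0];print('pitch',np.linalg.norm(s));u=s/np.linalg.norm(s);X=np.array([u[1],-u[0]])
print('yaw',np.degrees(np.arctan2(X[0],-X[1])))
for i,n in enumerate(('green','blue','red','black','yellow')):print(n,'first',f[i].round(4),'fit',(c[1]+i*c[0]).round(4),'target',(f[i]-.08*X).round(4))
for l in lids(sc,amin=60):
    q=ray('scene',l[1:3],.044)
    if .4<q[0]<.76 and -.12<q[1]<.18:print('scene',l[0],l[4],l[3],q.round(4), (ray('scene',dot(sc,l)[0],.044).round(4) if l[4] else ''))
E
```

```text
dup red 92 [0.487  0.1651 0.044 ]
dup yellow 86 [ 0.4598 -0.0482  0.044 ]
dup green 90 [0.4833 0.1098 0.044 ]
dup blue 86 [0.4715 0.0626 0.044 ]
dup black 83 [0.462  0.0091 0.044 ]
dup black 70 [0.6278 0.0775 0.044 ]
pitch 0.053669599854715686
yaw 100.66193528552668
green first [ 0.7319 -0.0687] fit [ 0.732  -0.0687] target [ 0.6533 -0.0835]
blue first [ 0.7224 -0.0158] fit [ 0.7221 -0.016 ] target [ 0.6437 -0.0306]
red first [0.7123 0.0368] fit [0.7122 0.0368] target [0.6337 0.022 ]
black first [0.7017 0.0894] fit [0.7023 0.0895] target [0.6231 0.0746]
yellow first [0.6926 0.1424] fit [0.6923 0.1423] target [0.614  0.1276]
scene red False 200.0 [0.7129 0.0373 0.044 ] 
scene red True 162.5 [0.4872 0.1645 0.044 ] [0.4835 0.1648 0.044 ]
scene yellow False 217.5 [0.6929 0.1427 0.044 ] 
scene yellow True 137.5 [ 0.4603 -0.0474  0.044 ] [ 0.4558 -0.0485  0.044 ]
scene green False 186.0 [ 0.7319 -0.0686  0.044 ] 
scene green True 145.0 [0.4833 0.1094 0.044 ] [0.4796 0.1093 0.044 ]
scene blue False 202.0 [ 0.7223 -0.0161  0.044 ] 
scene blue True 150.5 [0.4717 0.0627 0.044 ] [0.4678 0.0626 0.044 ]
scene black False 213.5 [0.7037 0.0901 0.044 ] 
scene black True 109.5 [0.6613 0.1753 0.044 ] [0.6618 0.1673 0.044 ]
scene black True 189.0 [0.6278 0.0774 0.044 ] [0.6244 0.077  0.044 ]
scene black True 115.5 [ 0.713 -0.107  0.044] [ 0.7101 -0.1004  0.044 ]
scene black False 112.5 [0.5293 0.0688 0.044 ] 
scene black False 158.0 [0.4705 0.0076 0.044 ]
```

The rows are not in the units I measure in: shifts go in shares of 20 cm and turns go in shares of 120 degrees. I convert before sending: 35 degrees / 120 = 0.2917.

```bash
echo '0 0 0 0.0583 0.07 | 0 0 0 0.1167 0.07 | 0 0 0 0.175 0.07 | 0 0 0 0.2333 0.07 | 0 0 0 0.2917 0.07' | python3 drive.py; echo '0 0 0 0.0583 0.07 | 0 0 0 0.1167 0.07 | 0 0 0 0.175 0.07 | 0 0 0 0.2333 0.07 | 0 0 0 0.2917 0.07' | python3 drive.py; python3 -c "
from h import *
go(.459,-.049,.15,82.7)"
```

```text
time: 0.52
ee_pos: [0.215, 0.5061, 0.2558]
tcp_rot: [-180.0, 0.0, 121.6]
wrist_force: [-0.9, -0.5, 0.3]
opening: 0.07
grasp_force: 0.0
time: 0.93
ee_pos: [0.215, 0.5061, 0.2558]
tcp_rot: [-180.0, 0.0, 86.6]
wrist_force: [-0.8, -0.3, 0.1]
opening: 0.0698
grasp_force: 0.0
t 0.93 shift [-0.5397  0.2762  0.1062] turn 3.93 open 0.070
```

In the tool's units: -0.18 m / 0.2 = -0.9, 0.092 m / 0.2 = 0.46, 4 degrees / 120 = 0.0333.

```bash
for i in 1; do echo '-0.18 0.092 0.035 0.0083 0.07 | -0.36 0.184 0.07 0.0167 0.07 | -0.54 0.276 0.105 0.025 0.07 | -0.72 0.368 0.14 0.0333 0.07 | -0.9 0.46 0.175 0.0333 0.07' | python3 drive.py | head -2;done; echo '-0.18 0.092 0.035 0 0.07 | -0.36 0.184 0.07 0 0.07 | -0.54 0.276 0.105 0 0.07 | -0.72 0.368 0.14 0 0.07 | -0.9 0.46 0.175 0 0.07' | python3 drive.py|head -2;  echo '-0.18 0.092 0.035 0 0.07 | -0.36 0.184 0.07 0 0.07 | -0.54 0.276 0.105 0 0.07 | -0.72 0.368 0.14 0 0.07 | -0.9 0.46 0.175 0 0.07' | python3 drive.py|head -3
python3 - <<'E'
from h import *
go(.458,-.048,.042,82.7)
im=bot.camera('wrist');cv2.imwrite('pics/w1.png',im)
for l in lids(im):print(*l,ray('wrist',l[1:3],.044).round(4), ray('wrist',dot(im,l)[0],.044).round(4) if l[4] else '')
E
```

```text
time: 1.35
ee_pos: [0.2976, 0.3198, 0.2205]
time: 1.77
ee_pos: [0.3667, 0.1298, 0.1859]
time: 2.18
ee_pos: [0.4361, -0.0604, 0.1509]
tcp_rot: [180.0, -0.0, 83.0]
t 2.18 shift [0.015  0.0202 0.1089] turn 0.26 open 0.070
yellow 304.5 194.7 1998.0 True [ 0.4588 -0.0525  0.044 ] [ 0.4587 -0.0527  0.044 ]
blue 498.0 116.1 760.0 False [ 0.5839 -0.0178  0.044 ] 
blue 305.2 19.1 1500.0 True [0.4702 0.0516 0.044 ] [0.4703 0.0532 0.044 ]
black 276.6 347.6 50513.5 True [ 0.426  -0.1665  0.044 ] [ 0.4267 -0.1672  0.044 ]
black 299.2 105.5 2272.0 True [0.4615 0.004  0.044 ] [0.4614 0.0042 0.044 ]
black 496.0 123.5 585.0 False [ 0.5828 -0.0222  0.044 ]
```

In the tool's units: 0.04 m / 0.2 = 0.2, 0.02 m / 0.2 = 0.1.

```bash
echo '0.075 0.1 0.1 0 0.07 | 0.075 0.1 0.2 0 0.07 | 0.075 0.1 0.2 0 0.07' | python3 drive.py|head -3
python3 - <<'E'
from h import *
go(.458,-.048,.042,82.7)
im=bot.camera('wrist');cv2.imwrite('pics/w2.png',im)
for l in lids(im)[:6]:print(*l,ray('wrist',l[1:3],.044).round(4), ray('wrist',dot(im,l)[0],.044).round(4) if l[4] else '')
E
```

```text
time: 2.48
ee_pos: [0.4563, -0.0458, 0.1073]
tcp_rot: [-179.7, 0.0, 82.9]
t 2.48 shift [-0.002   0.0024  0.0653] turn 0.25 open 0.070
yellow 278.9 241.1 2838.0 True [ 0.458  -0.0478  0.044 ] [ 0.4576 -0.048   0.044 ]
blue 509.5 139.0 1122.0 False [ 0.5838 -0.0065  0.044 ] 
blue 275.6 28.3 3732.0 True [0.4695 0.0604 0.044 ] [0.4692 0.0606 0.044 ]
black 276.9 347.9 49851.5 True [ 0.4485 -0.1169  0.044 ] [ 0.447  -0.1136  0.044 ]
black 270.1 137.2 3308.0 True [0.4604 0.0096 0.044 ] [0.4604 0.0113 0.044 ]
black 504.3 132.9 994.0 False [ 0.581 -0.003  0.044]
```

View pics/w2.png

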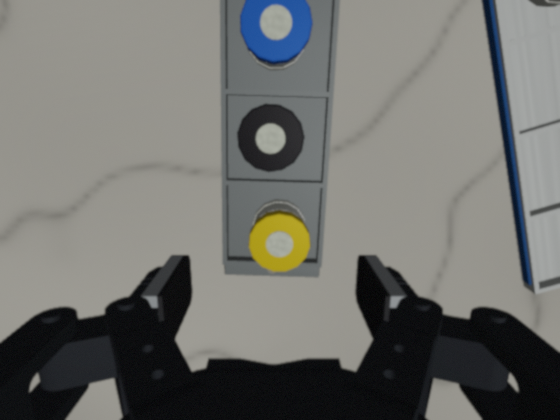

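The wrist view shows yellow at (279,241) between the open fingers, and its position agrees with the top camera. I'll go down and grip.

In the tool's units: 0.065 m / 0.2 = 0.325, 0.055 m / 0.2 = 0.275.

```bash
echo '-0.01 0.01 0.175 0 0.06 | -0.01 0.01 0.275 0 0.06 | -0.01 0.01 0.325 0 0.06 | -0.01 0.01 0.325 0 0.05' | python3 drive.py 30; echo '0 0 0 0 0.02 | 0 0 0 0 0.02 | 0 0 0 0 0.02 | 0 0 0 0 0.02' | python3 drive.py 30; python3 -c "
from h import *
go(.6135,.1276,.115,100.7)"
```

```text
time: 2.87
ee_pos: [0.4583, -0.0477, 0.0453]
tcp_rot: [-179.8, 0.0, 83.0]
wrist_force: [-0.2, -0.2, -0.6]
opening: 0.0504
grasp_force: 0.0
time: 3.2
ee_pos: [0.4604, -0.048, 0.048]
tcp_rot: [179.9, -0.0, 83.0]
wrist_force: [-2.0, -0.1, 7.3]
opening: 0.0334
grasp_force: 30.3
t 3.20 shift [ 0.193   0.1306 -0.0666] turn -17.71 open 0.033
```

In the tool's units: -0.075 m / 0.2 = -0.375, -0.07 m / 0.2 = -0.35.

```bash
echo '0 0 -0.05 0 0.02 | 0 0 -0.2 0 0.02 | 0 0 -0.35 0 0.02 | 0 0 -0.375 0 0.02' | python3 drive.py
python3 - <<'E'
from h import *
go(.6135,.1276,.115,100.7)
im=bot.camera('wrist');cv2.imwrite('pics/w3.png',im)
E
```

```text
time: 3.53
ee_pos: [0.4613, -0.0482, 0.127]
tcp_rot: [179.6, -0.0, 83.0]
wrist_force: [0.3, 0.6, 0.9]
opening: 0.0335
grasp_force: 30.1
t 3.53 shift [0.193  0.1295 0.0129] turn -17.72 open 0.033
```

View pics/w3.png

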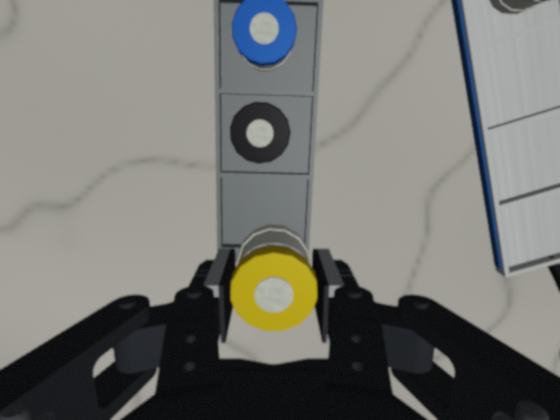

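Yellow is held upright, with its lid at (275,288) and the bay below it empty. I'll carry it to its tray bay.

In the tool's units: 0.16 m / 0.2 = 0.8, 0.128 m / 0.2 = 0.64, -17 degrees / 120 = -0.1417.

```bash
echo '0.1 0.065 0 -0.0167 0.02 | 0.28 0.185 0 -0.05 0.02 | 0.46 0.31 0 -0.0833 0.02 | 0.64 0.43 0 -0.1167 0.02 | 0.8 0.54 0 -0.1417 0.02' | python3 drive.py|head -3; python3 -c "
from h import *
go(.6135,.1276,.115,100.7)"
```

```text
time: 4.0
ee_pos: [0.5854, 0.0973, 0.1209]
tcp_rot: [-180.0, 0.0, 100.2]
t 4.00 shift [0.0248 0.033  0.0059] turn -0.52 open 0.034
```

In the tool's units: 0.04 m / 0.2 = 0.2, 0.033 m / 0.2 = 0.165, -0.5 degrees / 120 = -0.0042.

```bash
echo '0.075 0.1 0.05 -0.0042 0.02 | 0.125 0.165 0.1 -0.0042 0.02 | 0.125 0.165 0.2 -0.0042 0.02 | 0.125 0.165 0.2 -0.0042 0.02' | python3 drive.py|head -4
python3 - <<'E'
from h import *
go(.6135,.1276,.06,100.7)
im=bot.camera('wrist');cv2.imwrite('pics/w4.png',im)
im=bot.camera('top')
for l in lids(im):
  p=ray('top',l[1:3],.08)
  if l[0]=='yellow':print(*l,p)
go(.6135,.1276,.049,100.7)
E
```

```text
time: 4.33
ee_pos: [0.6112, 0.1266, 0.0766]
tcp_rot: [-179.6, 0.0, 100.6]
wrist_force: [-1.2, -0.2, -1.7]
t 4.33 shift [0.0006 0.0026 0.0166] turn -0.15 open 0.034
t 4.43 shift [0.0015 0.002  0.0314] turn -0.22 open 0.033
```

View pics/w4.png

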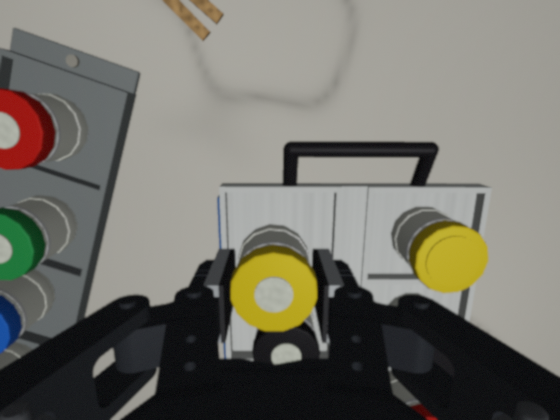

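The held yellow at (274,288) is over its bay, level with the first yellow at (448,255). I'll lower it slowly.

In the tool's units: 0.027 m / 0.2 = 0.135, 0.025 m / 0.2 = 0.125, -0.2 degrees / 120 = -0.0017.

```bash
echo '0.0075 0.01 0.06 -0.0017 0.02 | 0.0075 0.01 0.1 -0.0017 0.02 | 0.0075 0.01 0.125 -0.0017 0.02 | 0.0075 0.01 0.135 -0.0017 0.02 | 0.0075 0.01 0.135 -0.0017 0.02' | python3 drive.py|head -4;  echo '0 0 0.005 0 0.02 | 0 0 0.01 0 0.02 | 0 0 0.015 0 0.02 | 0 0 0.015 0 0.02 | 0 0 0.015 0 0.02' | python3 drive.py|grep -v rot
```

```text
time: 4.85
ee_pos: [0.6141, 0.1276, 0.0537]
tcp_rot: [-180.0, 0.0, 100.7]
wrist_force: [0.6, 0.9, 0.1]
time: 5.27
ee_pos: [0.6145, 0.1279, 0.0514]
wrist_force: [0.3, 0.5, -0.7]
opening: 0.0337
grasp_force: 30.1
```

In the tool's units: 0.003 m / 0.2 = 0.015, 0.002 m / 0.2 = 0.01.

```bash
echo '0 0 0.005 0 0.02 | 0 0 0.01 0 0.02 | 0 0 0.015 0 0.02 | 0 0 0.015 0 0.02' | python3 drive.py|grep -v rot;echo '0 0 0.005 0 0.02 | 0 0 0.01 0 0.02 | 0 0 0.01 0 0.02' | python3 drive.py|grep -v rot
```

```text
time: 5.6
ee_pos: [0.6144, 0.1279, 0.0482]
wrist_force: [0.3, -0.3, -1.0]
opening: 0.0334
grasp_force: 30.1
time: 5.85
ee_pos: [0.6145, 0.1279, 0.048]
wrist_force: [-4.9, -1.2, 12.6]
opening: 0.0334
grasp_force: 31.0
```

In the tool's units: -0.0015 m / 0.2 = -0.0075.

```bash
echo '0 0 -0.0075 0 0.02 | 0 0 -0.0075 0 0.036 | 0 0 -0.0075 0 0.044 | 0 0 -0.0075 0 0.055 | 0 0 -0.0075 0 0.055' | python3 drive.py|grep -v rot;echo '0 0 -0.1 0 0.055 | 0 0 -0.25 0 0.055 | 0 0 -0.35 0 0.06 | 0 0 -0.375 0 0.06' | python3 drive.py|grep -v rot
python3 - <<'E'
from h import *
go(.487,.165,.115,82.7)
im=bot.camera('top');cv2.imwrite('pics/top1.png',im)
for l in lids(im):
  p=ray('top',l[1:3],.044)
  if .4<p[0]<.75 and -.1<p[1]<.17:print(l[0],l[3],l[4],p)
im=bot.camera('wrist');cv2.imwrite('pics/w5.png',im)
E
```

```text
time: 6.27
ee_pos: [0.6143, 0.1279, 0.0474]
wrist_force: [0.0, 0.1, 0.0]
opening: 0.0554
grasp_force: 0.0
time: 6.6
ee_pos: [0.6158, 0.1282, 0.1268]
wrist_force: [0.8, 0.2, 0.6]
opening: 0.0598
grasp_force: 0.0
t 6.60 shift [ 0.06   -0.1198  0.0112] turn 17.98 open 0.060
red 300.0 False [0.71221313 0.03676695 0.044     ]
green 286.0 False [ 0.73180581 -0.06868098  0.044     ]
blue 158.0 True [0.47285933 0.05800238 0.044     ]
blue 305.5 False [ 0.72222871 -0.01580713  0.044     ]
black 324.5 True [0.46208437 0.00959316 0.044     ]
black 284.5 True [0.62623745 0.0771829  0.044     ]
black 286.0 False [0.70158305 0.08937755 0.044     ]
```

View pics/w5.png

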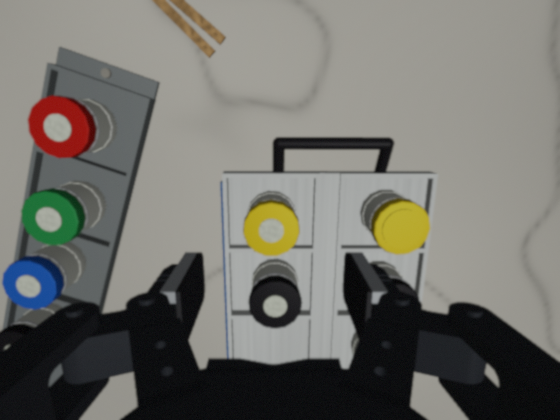

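Yellow stands upright in its bay at (271,228) beside the first yellow. Next is red.

In the tool's units: -0.12 m / 0.2 = -0.6, -0.06 m / 0.2 = -0.3, 18 degrees / 120 = 0.15.

```bash
echo '0.075 -0.15 0 0.05 0.06 | 0.15 -0.3 0 0.0917 0.06 | 0.225 -0.45 0 0.1333 0.06 | 0.3 -0.6 0.05 0.15 0.06 | 0.3 -0.6 0.1 0.15 0.06' | python3 drive.py|head -3
python3 - <<'E'
from h import *
im=bot.camera('wrist')
im=bot.camera('wrist')
for l in lids(im):
  if l[0]!='black':print(l[0],l[3],l[4],ray('wrist',l[1:3],.044).round(4),ray('wrist',dot(im,l)[0],.044).round(4) if l[4] else '')
go(.486,.165,.046,82.7)
E
```

```text
time: 7.12
ee_pos: [0.4805, 0.1653, 0.101]
tcp_rot: [-179.8, 0.1, 82.6]
red 3068.5 True [0.4868 0.1656 0.044 ] [0.4866 0.1655 0.044 ]
yellow 3219.5 True [0.6136 0.1288 0.044 ] [0.6145 0.1277 0.044 ]
green 2461.5 True [0.4832 0.1104 0.044 ] [0.4827 0.1098 0.044 ]
blue 258.0 False [0.5673 0.136  0.044 ] 
t 7.22 shift [0.0009 0.0027 0.0541] turn 0.07 open 0.060
```

In the tool's units: 0.057 m / 0.2 = 0.285, 0.05 m / 0.2 = 0.25.

```bash
echo '0.005 0.015 0.15 0 0.06 | 0.005 0.015 0.25 0 0.06 | 0.005 0.015 0.285 0 0.06 | 0.005 0.015 0.285 0 0.05 | 0.005 0.015 0.285 0 0.045' | python3 drive.py 30|head -2; echo '0 0 0 0 0.02 | 0 0 0 0 0.02 | 0 0 0 0 0.02 | 0 0 0 0 0.02' | python3 drive.py 30|grep -v rot; echo '0 0 -0.05 0 0.02 | 0 0 -0.2 0 0.02 | 0 0 -0.35 0 0.02 | 0 0 -0.35 0 0.02' | python3 drive.py; python3 -c "
from h import *
go(.6337,.022,.115,100.7)"
```

```text
time: 7.63
ee_pos: [0.4889, 0.165, 0.0459]
time: 7.97
ee_pos: [0.4894, 0.1654, 0.0471]
wrist_force: [1.1, -0.4, 5.9]
opening: 0.0335
grasp_force: 30.2
time: 8.3
ee_pos: [0.4904, 0.166, 0.1222]
tcp_rot: [179.6, -0.2, 82.7]
wrist_force: [0.5, 0.6, 1.1]
opening: 0.0334
grasp_force: 30.0
t 8.30 shift [-0.1246  0.1604  0.0078] turn -18.02 open 0.033
```

In the tool's units: 0.16 m / 0.2 = 0.8, 0.128 m / 0.2 = 0.64, -18 degrees / 120 = -0.15.

```bash
echo '-0.12 0.16 0 -0.0333 0.02 | -0.245 0.32 0 -0.075 0.02 | -0.37 0.48 0 -0.1167 0.02 | -0.495 0.64 0 -0.15 0.02 | -0.62 0.8 0 -0.15 0.02' | python3 drive.py|head -2;echo '0 0 0.05 0 0.02 | 0 0 0.15 0 0.02 | 0 0 0.175 0 0.02 | 0 0 0.175 0 0.02' | python3 drive.py|head -3
python3 - <<'E'
from h import *
bot.camera('wrist')
im=bot.camera('wrist');cv2.imwrite('pics/w6.png',im)
go(.6337,.022,.050,100.7)
E
```

```text
time: 8.72
ee_pos: [0.6325, 0.0203, 0.1164]
time: 9.05
ee_pos: [0.6302, 0.0219, 0.0791]
tcp_rot: [-179.8, -0.0, 100.7]
t 9.15 shift [-0.0007  0.0024  0.0316] turn 0.01 open 0.033
```

In the tool's units: 0.0305 m / 0.2 = 0.1525, 0.029 m / 0.2 = 0.145.

```bash
echo '-0.0035 0.0125 0.06 0 0.02 | -0.0035 0.0125 0.12 0 0.02 | -0.0035 0.0125 0.145 0 0.02 | -0.0035 0.0125 0.1525 0 0.02 | -0.0035 0.0125 0.1525 0 0.02' | python3 drive.py|grep -v rot; echo '0 0 0.005 0 0.02 | 0 0 0.01 0 0.02 | 0 0 0.0125 0 0.02 | 0 0 0.0125 0 0.02' | python3 drive.py|grep -v rot
```

```text
time: 9.57
ee_pos: [0.6335, 0.0217, 0.0494]
wrist_force: [0.5, 0.1, -0.7]
opening: 0.0331
grasp_force: 30.2
time: 9.9
ee_pos: [0.6341, 0.0216, 0.048]
wrist_force: [0.4, 0.5, -0.3]
opening: 0.0338
grasp_force: 30.2
```

In the tool's units: 0.0015 m / 0.2 = 0.0075, 0.001 m / 0.2 = 0.005.

```bash
echo '0 0 0.0025 0 0.02 | 0 0 0.005 0 0.02 | 0 0 0.0075 0 0.02 | 0 0 0.0075 0 0.02' | python3 drive.py|grep -v rot
```

```text
time: 10.23
ee_pos: [0.6341, 0.0216, 0.0471]
wrist_force: [-2.6, -0.1, 4.9]
opening: 0.0338
grasp_force: 30.5
```

Red is touching the tray floor. I'll release it, retreat and go for blue.

```bash
echo '0 0 0 0 0.034 | 0 0 0 0 0.038 | 0 0 0 0 0.046 | 0 0 0 0 0.055 | 0 0 0 0 0.055' | python3 drive.py|grep -v rot;echo '0 0 -0.1 0 0.055 | 0 0 -0.25 0 0.055 | 0 0 -0.35 0 0.06 | 0 0 -0.375 0 0.06' | python3 drive.py|head -2
python3 - <<'E'
from h import *
bot.camera('wrist')
im=bot.camera('wrist');cv2.imwrite('pics/w7.png',im)
for l in lids(im):
  if l[0]!='black':print(l[0],l[3],l[4],ray('wrist',l[1:3],.044).round(4),ray('wrist',dot(im,l)[0],.044).round(4) if l[4] else '')
go(.469,.0615,.115,82.7)
E
```

```text
time: 10.65
ee_pos: [0.6339, 0.0216, 0.0461]
wrist_force: [0.6, 0.1, -0.4]
opening: 0.0549
grasp_force: 0.0
time: 10.98
ee_pos: [0.6354, 0.0217, 0.1254]
red 2326.0 True [0.6326 0.0228 0.044 ] [0.6327 0.0225 0.044 ]
red 2413.5 False [0.7086 0.0383 0.044 ] 
yellow 3651.0 False [0.6897 0.1415 0.044 ] 
yellow 3511.0 True [0.6136 0.1267 0.044 ] [0.6159 0.1286 0.044 ]
green 1889.0 True [0.4881 0.107  0.044 ] [0.4858 0.1075 0.044 ]
blue 221.5 False [ 0.723  -0.0012  0.044 ] 
blue 1465.5 False [0.4818 0.0637 0.044 ] 
t 11.08 shift [ 0.0699 -0.1555  0.0071] turn 17.98 open 0.060
```

View pics/w7.png

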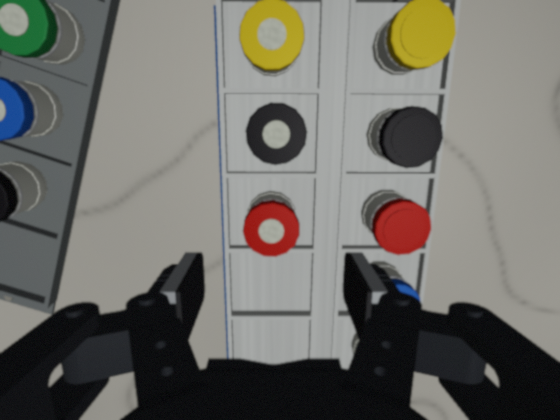

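Red stands upright at (271,228) in front of the plain red at (401,226), and yellow and black are undisturbed. Now blue.

In the tool's units: -0.155 m / 0.2 = -0.775, -0.124 m / 0.2 = -0.62, 18 degrees / 120 = 0.15.

```bash
echo '0.07 -0.155 0 0.0417 0.06 | 0.14 -0.31 0 0.0833 0.06 | 0.21 -0.465 0 0.125 0.06 | 0.28 -0.62 0.025 0.15 0.06 | 0.35 -0.775 0.06 0.15 0.06' | python3 drive.py|head -2;echo '0 0 0.025 0 0.06 | 0 0 0.05 0 0.06' | python3 drive.py|head -2
python3 - <<'E'
from h import *
bot.camera('wrist')
im=bot.camera('wrist')
for l in lids(im):
  if l[0]!='black':print(l[0],l[3],l[4],ray('wrist',l[1:3],.044).round(4),ray('wrist',dot(im,l)[0],.044).round(4) if l[4] else '')
go(.47,.062,.045,82.7)
E
```

```text
time: 11.5
ee_pos: [0.4667, 0.0618, 0.1076]
time: 11.67
ee_pos: [0.467, 0.0619, 0.0978]
red 473.5 False [0.6161 0.0249 0.044 ] 
yellow 2088.5 False [0.6032 0.1268 0.044 ] 
green 3665.0 True [0.4822 0.1098 0.044 ] [0.4818 0.1117 0.044 ]
blue 3204.0 True [0.4702 0.0633 0.044 ] [0.4703 0.0636 0.044 ]
blue 1030.5 False [0.5712 0.0792 0.044 ] 
t 11.77 shift [0.0006 0.0015 0.0528] turn -0.01 open 0.060
```

In the tool's units: 0.054 m / 0.2 = 0.27, 0.0016 m / 0.2 = 0.008.

```bash
echo '0.008 0.01 0.15 0 0.06 | 0.008 0.01 0.24 0 0.06 | 0.008 0.01 0.27 0 0.06 | 0.008 0.01 0.27 0 0.05 | 0.008 0.01 0.27 0 0.045' | python3 drive.py 30|head -2; echo '0 0 0 0 0.02 | 0 0 0 0 0.02 | 0 0 0 0 0.02 | 0 0 0 0 0.02' | python3 drive.py 30|grep -v rot; echo '0 0 -0.05 0 0.02 | 0 0 -0.2 0 0.02 | 0 0 -0.35 0 0.02 | 0 0 -0.35 0 0.02' | python3 drive.py; python3 -c "
from h import *
go(.6437,-.0306,.115,100.7)"
```

```text
time: 12.18
ee_pos: [0.4714, 0.0629, 0.0456]
time: 12.52
ee_pos: [0.4718, 0.0631, 0.0465]
wrist_force: [1.2, -0.1, 5.9]
opening: 0.0337
grasp_force: 30.1
time: 12.85
ee_pos: [0.4729, 0.0633, 0.1214]
tcp_rot: [179.6, -0.1, 82.7]
wrist_force: [0.8, 1.1, 0.1]
opening: 0.0341
grasp_force: 30.0
t 12.85 shift [-0.0714  0.1813  0.0075] turn -18.02 open 0.034
```

In the tool's units: 0.18 m / 0.2 = 0.9, 0.144 m / 0.2 = 0.72, -18 degrees / 120 = -0.15.

```bash
echo '-0.07 0.18 0 -0.0333 0.02 | -0.14 0.36 0 -0.075 0.02 | -0.21 0.54 0 -0.1167 0.02 | -0.28 0.72 0 -0.15 0.02 | -0.35 0.9 0 -0.15 0.02' | python3 drive.py|head -2;echo '0 0 0.05 0 0.02 | 0 0 0.15 0 0.02 | 0 0 0.175 0 0.02 | 0 0 0.175 0 0.02' | python3 drive.py|head -3
python3 - <<'E'
from h import *
bot.camera('wrist')
im=bot.camera('wrist');cv2.imwrite('pics/w8.png',im)
go(.6437,-.0306,.050,100.7)
E
```

```text
time: 13.27
ee_pos: [0.6418, -0.0303, 0.1157]
time: 13.6
ee_pos: [0.6392, -0.0293, 0.0785]
tcp_rot: [-179.8, -0.1, 100.7]
t 13.70 shift [-0.0021  0.0031  0.0312] turn -0.01 open 0.034
```

In the tool's units: 0.031 m / 0.2 = 0.155, 0.029 m / 0.2 = 0.145.

```bash
echo '-0.01 0.015 0.06 0 0.02 | -0.01 0.015 0.12 0 0.02 | -0.01 0.015 0.145 0 0.02 | -0.01 0.015 0.155 0 0.02 | -0.01 0.015 0.155 0 0.02' | python3 drive.py|grep -v rot; echo '0 0 0.005 0 0.02 | 0 0 0.01 0 0.02 | 0 0 0.0125 0 0.02 | 0 0 0.0125 0 0.02' | python3 drive.py|grep -v rot
```

```text
time: 14.12
ee_pos: [0.6432, -0.0307, 0.0483]
wrist_force: [0.1, 0.8, -0.3]
opening: 0.0337
grasp_force: 30.1
time: 14.45
ee_pos: [0.6439, -0.0308, 0.047]
wrist_force: [-0.5, -0.5, -0.9]
opening: 0.0339
grasp_force: 30.1
```

In the tool's units: 0.0015 m / 0.2 = 0.0075, 0.001 m / 0.2 = 0.005.

```bash
echo '0 0 0.0025 0 0.02 | 0 0 0.005 0 0.02 | 0 0 0.0075 0 0.02 | 0 0 0.0075 0 0.02' | python3 drive.py|grep -v rot
```

```text
time: 14.78
ee_pos: [0.644, -0.0308, 0.0466]
wrist_force: [-3.1, 0.1, 7.4]
opening: 0.0337
grasp_force: 30.6
```

In the tool's units: -0.075 m / 0.2 = -0.375, -0.07 m / 0.2 = -0.35.

```bash
echo '0 0 0 0 0.034 | 0 0 0 0 0.038 | 0 0 0 0 0.046 | 0 0 0 0 0.055 | 0 0 0 0 0.055' | python3 drive.py|grep -v rot;echo '0 0 -0.1 0 0.055 | 0 0 -0.25 0 0.055 | 0 0 -0.35 0 0.06 | 0 0 -0.375 0 0.06' | python3 drive.py|head -2
python3 - <<'E'
from h import *
bot.camera('wrist')
im=bot.camera('wrist');cv2.imwrite('pics/w9.png',im)
go(.482,.110,.11,82.7)
E
```

```text
time: 15.2
ee_pos: [0.6438, -0.0307, 0.0451]
wrist_force: [-0.1, 0.3, 0.1]
opening: 0.0552
grasp_force: 0.0
time: 15.53
ee_pos: [0.6452, -0.0308, 0.1244]
t 15.63 shift [ 0.1685 -0.1337  0.0111] turn 17.98 open 0.060
```

View pics/w9.png

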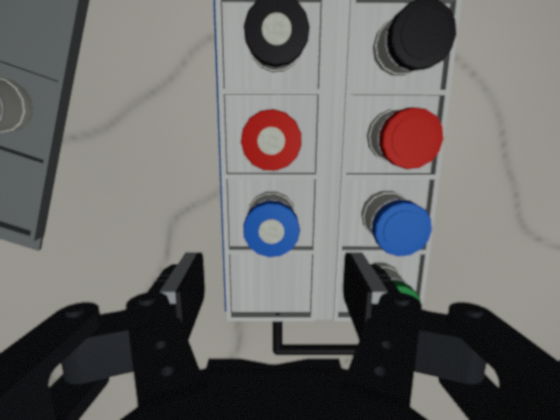

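Blue stands upright at (271,229) in front of the plain blue at (402,228). Green is last. The distance is 0.215 m, so six rows.

In the tool's units: 0.14 m / 0.2 = 0.7, 0.112 m / 0.2 = 0.56, 18 degrees / 120 = 0.15.

```bash
echo '0.14 -0.11 0 0.0333 0.06 | 0.28 -0.22 0 0.0667 0.06 | 0.42 -0.335 0 0.1 0.06 | 0.56 -0.445 0 0.1333 0.06 | 0.7 -0.555 0 0.15 0.06' | python3 drive.py|head -2;python3 -c "
from h import *
go(.482,.110,.1,82.7)"
```

```text
time: 16.05
ee_pos: [0.5066, 0.0869, 0.1182]
t 16.05 shift [ 0.0197 -0.0274  0.0182] turn -0.27 open 0.060
```

In the tool's units: -0.022 m / 0.2 = -0.11, 0.018 m / 0.2 = 0.09.

```bash
echo '0.09 -0.11 0.05 0 0.06 | 0.09 -0.11 0.09 0 0.06 | 0.09 -0.11 0.09 0 0.06' | python3 drive.py|head -2
python3 - <<'E'
from h import *
bot.camera('wrist')
im=bot.camera('wrist')
for l in lids(im):
  if l[0] in('green','red'):print(l[0],l[3],l[4],ray('wrist',l[1:3],.044).round(4),ray('wrist',dot(im,l)[0],.044).round(4) if l[4] else '')
go(.482,.110,.045,82.7)
E
```

```text
time: 16.3
ee_pos: [0.4873, 0.1075, 0.0995]
red 898.0 False [0.6355 0.03   0.044 ] 
green 3012.5 True [0.4824 0.1104 0.044 ] [0.4824 0.1106 0.044 ]
t 16.40 shift [ 0.0025 -0.0074  0.0563] turn -0.01 open 0.060
```

```bash
echo '0.015 -0.03 0.15 0 0.06 | 0.015 -0.03 0.24 0 0.06 | 0.015 -0.03 0.28 0 0.06 | 0.015 -0.03 0.28 0 0.05 | 0.015 -0.03 0.28 0 0.045' | python3 drive.py 30|head -2; echo '0 0 0 0 0.02 | 0 0 0 0 0.02 | 0 0 0 0 0.02 | 0 0 0 0 0.02' | python3 drive.py 30|grep -v rot; echo '0 0 -0.05 0 0.02 | 0 0 -0.2 0 0.02 | 0 0 -0.35 0 0.02 | 0 0 -0.35 0 0.02' | python3 drive.py; python3 -c "
from h import *
go(.6533,-.0835,.115,100.7)"
```

```text
time: 16.82
ee_pos: [0.4842, 0.1102, 0.0466]
time: 17.15
ee_pos: [0.4847, 0.1107, 0.0476]
wrist_force: [1.7, -1.3, 6.0]
opening: 0.0337
grasp_force: 30.2
time: 17.48
ee_pos: [0.4857, 0.1112, 0.1226]
tcp_rot: [179.6, -0.2, 82.7]
wrist_force: [0.4, 0.9, 0.4]
opening: 0.0337
grasp_force: 30.0
t 17.48 shift [-0.1718  0.1909  0.0085] turn -18.01 open 0.034
```

Contact is expected at a measured z of about 0.0475. The distance is 0.257 m, so seven rows.

In the tool's units: 0.145 m / 0.2 = 0.725, -0.13 m / 0.2 = -0.65, -18 degrees / 120 = -0.15.

```bash
echo '-0.13 0.145 0 -0.0333 0.02 | -0.26 0.29 0 -0.0667 0.02 | -0.39 0.435 0 -0.1 0.02 | -0.52 0.58 0 -0.1333 0.02 | -0.65 0.725 0 -0.15 0.02' | python3 drive.py|head -2;python3 -c "
from h import *
go(.6533,-.0835,.08,100.7)"
```

```text
time: 17.9
ee_pos: [0.6119, -0.0382, 0.1169]
t 17.90 shift [-0.0523  0.0321  0.0369] turn 0.22 open 0.034
```

In the tool's units: -0.048 m / 0.2 = -0.24, 0.035 m / 0.2 = 0.175.

```bash
echo '-0.15 0.095 0 0 0.02 | -0.24 0.17 0 0 0.02 | -0.24 0.17 0.1 0 0.02 | -0.24 0.17 0.175 0 0.02 | -0.24 0.17 0.175 0 0.02' | python3 drive.py|head -2
python3 - <<'E'
from h import *
bot.camera('wrist');bot.camera('wrist')
go(.6533,-.0835,.050,100.7)
E
```

```text
time: 18.32
ee_pos: [0.6519, -0.0779, 0.0778]
t 18.42 shift [-0.006  -0.0007  0.0313] turn -0.01 open 0.034
```

In the tool's units: 0.03 m / 0.2 = 0.15, 0.028 m / 0.2 = 0.14.

```bash
echo '-0.03 0 0.04 0 0.02 | -0.03 0 0.11 0 0.02 | -0.03 0 0.14 0 0.02 | -0.03 0 0.15 0 0.02 | -0.03 0 0.15 0 0.02' | python3 drive.py|grep -v rot; echo '0 0 0.005 0 0.02 | 0 0 0.01 0 0.02 | 0 0 0.0125 0 0.02 | 0 0 0.0125 0 0.02' | python3 drive.py|grep -v rot
```

```text
time: 18.83
ee_pos: [0.6542, -0.0835, 0.0512]
wrist_force: [0.1, -0.5, 0.0]
opening: 0.0334
grasp_force: 30.1
time: 19.17
ee_pos: [0.6545, -0.0835, 0.0491]
wrist_force: [0.3, 0.1, -1.3]
opening: 0.0336
grasp_force: 30.1
```

In the tool's units: 0.0018 m / 0.2 = 0.009, 0.0015 m / 0.2 = 0.0075.

```bash
echo '0 0 0.0025 0 0.02 | 0 0 0.005 0 0.02 | 0 0 0.0075 0 0.02 | 0 0 0.009 0 0.02 | 0 0 0.009 0 0.02' | python3 drive.py|grep -v rot;echo '0 0 0.0025 0 0.02 | 0 0 0.004 0 0.02 | 0 0 0.004 0 0.02' | python3 drive.py|grep -v rot
```

```text
time: 19.58
ee_pos: [0.6545, -0.0835, 0.0477]
wrist_force: [-1.8, -0.1, 4.5]
opening: 0.0336
grasp_force: 30.4
time: 19.83
ee_pos: [0.6545, -0.0836, 0.0476]
wrist_force: [-5.0, 0.8, 9.7]
opening: 0.0336
grasp_force: 30.8
```

In the tool's units: -0.001 m / 0.2 = -0.005.

```bash
echo '0 0 -0.005 0 0.034 | 0 0 -0.005 0 0.038 | 0 0 -0.005 0 0.046 | 0 0 -0.005 0 0.055 | 0 0 -0.005 0 0.055' | python3 drive.py|grep -v rot;echo '0 0 -0.1 0 0.055 | 0 0 -0.25 0 0.055 | 0 0 -0.4 0 0.06 | 0 0 -0.6 0 0.06 | 0 0 -0.75 0 0.06' | python3 drive.py|head -2; echo '0.1 -0.175 0 0 0.06 | 0.2 -0.35 0 0 0.06 | 0.3 -0.525 0 0 0.06 | 0.4 -0.7 0 0 0.06 | 0.5 -0.875 0 0 0.06' | python3 drive.py|head -2; echo '0 -0.2 0 0 0.06 | 0 -0.4 0 0 0.06 | 0 -0.6 0 0 0.06 | 0 -0.6 0 0 0.06 | 0 -0.6 0 0 0.06' | python3 drive.py|head -2
python3 - <<'E'
from h import *
im=bot.camera('top');cv2.imwrite('pics/top2.png',im)
for l in lids(im):
  p=ray('top',l[1:3],.044)
  if .4<p[0]<.75 and -.1<p[1]<.17 and l[3]>200:print(l[0],l[3],l[4],p.round(4))
E
```

```text
time: 20.25
ee_pos: [0.6543, -0.0835, 0.0469]
wrist_force: [0.8, -0.5, -0.1]
opening: 0.0545
grasp_force: 0.0
time: 20.67
ee_pos: [0.6543, -0.0835, 0.1999]
time: 21.08
ee_pos: [0.4621, -0.0173, 0.1967]
time: 21.5
ee_pos: [0.345, -0.0401, 0.198]
red 303.0 True [0.6344 0.0213 0.044 ]
red 300.0 False [0.7122 0.0368 0.044 ]
yellow 318.5 True [0.6151 0.1267 0.044 ]
yellow 314.0 False [0.6925 0.1423 0.044 ]
green 293.5 True [ 0.6547 -0.0836  0.044 ]
green 285.0 False [ 0.7318 -0.0687  0.044 ]
blue 308.5 True [ 0.6442 -0.031   0.044 ]
blue 306.5 False [ 0.7222 -0.0158  0.044 ]
black 323.0 True [0.4622 0.0096 0.044 ]
black 284.5 True [0.6262 0.0772 0.044 ]
black 286.0 False [0.7016 0.0894 0.044 ]
```

View pics/top2.png

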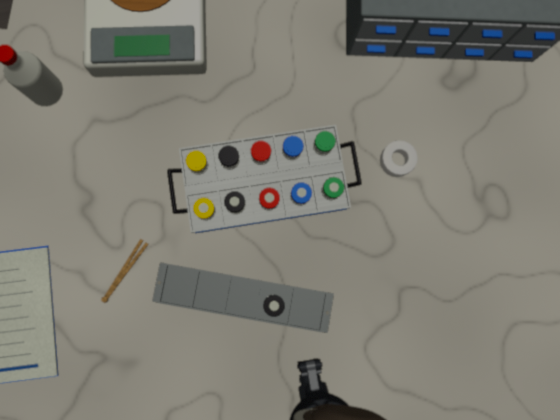

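All four duplicates match the far row: yellow (204,208), red (269,198), blue (301,193) and green (333,187). The black cups have not moved and the robot is clear.

```bash
python3 -c "
from workcell import bot
print(bot.job_done())"
```

```text
the job is handed in; nothing more can be done
None
```

I moved all four duplicates (yellow, red, blue, green) into the near row, each upright in front of its matching first preparation and within about 2 mm of its target; the black cups were left alone, and I handed the job in at about 21.5 s.

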